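# Roll a tote of fittings into the scan bay and trigger the clamped scanner

### The arm

A 7-joint arm with a two-finger parallel gripper is mounted at the origin on the work surface. World frame = base frame: x ahead of the robot, y to its left, z up, the work surface at z = 0. Lengths are in m, angles in degrees, forces in N, time in s.
With the tool pointing down it reaches from about 0.425 to 0.875 m from the base axis. Payload 4.7 kg.
Tool frame: the origin (TCP) lies at the very end of the fingers, on their centre line; the grasp point (between the pads) lies 19 mm behind it; z points along the fingers, y is the line along which they close (so a half turn about z gives the same grasp; the last joint's range is limited). The gripper opens to 87 mm and grips with 3 to 60 N. Pads are 19 mm wide; open, the fingers measure 117 mm over their backs; the gripper's body (75 mm by 190 mm) begins 51 mm behind the grasp point.
Start: joints at [76.037, 18.392, -4.016, 83.108, 1.295, 78.541, -3.26], TCP at [0.166, -0.629, 0.223] pointing down, gripper open.
Joint ranges: [-163.93, 163.93], [-17.29, 119.83], [-79.2, 71.16], [3.27, 140.29], [-89.18, 269.18], [5.43, 117.66], [-154.24, 154.24]. Speed limits (degrees/s): [147.25, 147.25, 180, 180, 180, 180, 180].

### API

Orientations are given as [roll, pitch, yaw] about the fixed x, y, z axes, in that order (R = Rz(yaw) Ry(pitch) Rx(roll)).
In Python, from cell import get_obs, cams, ticket, finder gives the robot as it stands.
- The arm moves only by the shell command python3 -m creep 'ROWS' [FORCE]. ROWS is text: rows parted by semicolons, each of 5 numbers parted by spaces: the shift along the world's x, y, z in m, then the turn about the world's z in degrees, then the finger opening in m, from 0 to 0.087. A call has 1 to 8 rows; each row shifts and turns the commanded pose from where the row before left it; what a row does not reach is not made up. A row lasts 1/8 s, in which the tool goes at most 62.5 mm and 10.7 degrees, less where a joint would pass 70% of its speed; a pose out of reach is approached as far as the arm can. A call with a gripper value outside its range is refused whole. The fingers move at their own pace and stop on an object; FORCE is the grip in N (left out, the last holds). Time passes only in rows, so rows that do not move let the fingers close. It gives the time, the measured TCP pose, the force, the opening and the grip force at its end, in the units of the state.
- get_obs(): the state, without advancing time (a new reading comes with each control period).
- cams.read_camera(name): name is "scene" or "side" or "wrist"; returns the picture (400x640x3 uint8, red, green, blue); there is no depth.
- cams.calibration(name): a dict with "fx", "fy", "cx", "cy" (pixels), "k1" (the pictures are not rectified: a ray, as slopes to the right and down, at radius r is drawn at 1 + k1 r^2 times it, then the intrinsics apply), "extrinsics" (4x4, takes a point from world to camera coordinates). Camera axes: x right, y down, z forward; pixel columns grow to the right and rows downward; lengths in m; the calibration is good to about 2 mm. A picture is of the moment at which its call begins: read the wrist's pose just before it. calibration takes no time and is no camera call; for the wrist camera it gives the pose at the moment of the call.
- ticket.sign_off(): hands the job in; it is judged then, once.
Trained networks look in the newest picture that a camera, given by its name, has taken for a name from the list of things; names that differ only in an ending like _2 or _b are one class to them, and where a whole thing is asked for, a point or a joint stands for the part that bears it (a point fixed in the world has none). Each returns a list of dicts, best first, with "p" (0 to 1); they miss things now and then, are a little off and sometimes report something else, mostly with a low value. They report only what shows in the picture. A call takes as long as a camera call. They do not tell look-alikes from the thing itself.
- finder.masks_of(name, camera): "mask" (400x640 bool, what is visible of it) and "xy" ([column, row] in pixels, amid what is visible of it).
- finder.tip_of(name, camera): "xy" ([column, row] in pixels: a listed point, or the origin of a listed thing).
The state is a dict: "time_s": time; "qpos": joint angles; "joint_velocities": joint speeds; "effort": joint torques, N m; "tool_pos": TCP position; "tool_rot": TCP orientation; "force": force on the tool from outside, world axes, zero at the start; "wrist_torque": the same for the moment, N m; "grip_width": finger opening in m; "grasp_force": force on a finger pad.
Only numpy, scipy, OpenCV 4.12 (cv2) and the standard library are available. Lean on these libraries where they do the work, as an engineer would, in place of code of your own. Each camera call takes 0.05 s, during which the arm holds its last target. There are 200 camera calls.

### The job

Roll the small tote of black fittings along the roller lane into the bay until it is fully home at the end stop and the anti-return pawl has sprung up behind it; do not lift it off the rollers. Then gently squeeze the trigger of the scanner clamped beyond the bay all the way in, with one finger on the trigger and the other on the back of the handle, hold it there for a second, and let it go so that it springs back out. Leave the other things on the table where they are.

Things in the scene. Friction and masses are not known exactly. Their poses are not given: they have to be found in the camera images.
- lane: fixed aluminium lane with 15 steel rollers, along its own y from -204 to +255 mm, 130 mm wide (106 mm between side plates). Origin on the table, z up. Roller tops at z = 60 mm, side plates to 78 mm, the bay's cheeks (y = -190 to -60 mm) to 98 mm. The tote travels towards -y, to an end stop plate with its face at y = -190 mm and top at z = 82 mm
- tote: grey open-topped tote filled with black fittings, standing on the rollers: 100 mm (x, across the lane) x 130 mm (y, along the lane) x 65 mm high, walls 4 mm, about 0.6 kg. Origin under its centre. Fully home, its centre is at y = -125 mm in the lane's frame
- pawl (a joint): anti-return pawl, a dark sprung steel ramp 34 mm wide in the middle of the lane between two rollers: 0 rad raised (tip 8 mm above the rollers), about 0.36 rad when a tote presses it flush. It springs up again 5 mm behind a tote that is fully home
- pawl_tip (a point): upper edge of the pawl's free end, facing the end stop (y = -55 mm, z = 68 mm in the lane's frame when raised)
- grip: fixed pistol scanner clamped upside down beyond the end stop. Origin mid-head, 110 mm above the table; z up along the black handle, which leans 30 degrees to the robot; y towards the bay; x across. Handle x = -15 to +15, y = -22 (back) to +6 (front), ending at z = 112 mm. The plastic cracks above 60 N. Grey head x = -28 to +28, y = -38 to +67, z = -23 to +23 mm
- trigger (a joint): sprung trigger, a grey lever on the bay side of the handle, 20 mm wide, 66 mm long: 0 rad out, 0.28 rad squeezed all the way to its stop at the handle. Hinges about the grip's x axis at y = 10, z = 30 mm of the grip's frame. 3 N at the tip starts it, 7 N at the stop
- trigger_tip (a point): axis of the 12 mm thick rounded bar at the trigger's free end; in the grip's frame at y = 28, z = 87 mm when out and y = 11, z = 90 mm when fully squeezed. The pinch over bar and handle back is 56 mm wide when out, 39 mm when squeezed
- carton: closed cardboard carton 110 x 150 x 80 mm, origin under its centre; leave it alone
- spare_tote: empty grey tote 150 x 110 x 50 mm standing on the table, origin under its centre; leave it alone
- driver: screwdriver 190 mm long lying on the table, origin at its middle; leave it alone
- manifold: aluminium block 50 x 100 x 48 mm with four brass studs on top, origin under its centre; leave it alone
- tape: roll of tape, a ring 100 mm across and 40 mm high lying flat, origin under its centre; leave it alone
Not all that is in view belongs to the job. What is shaped like the tote but red is not meant.

How it is judged:
By the outcome, as a careful person would: the job done as asked, in the order asked, and still so for the second after the job is handed in, with the robot touching nothing.
It also fails if it takes over 51 s, if anything falls off the work surface, if the arm or the gripper's body presses on something with over 40 N, if the wrist force passes 120 N, or if a joint passes its speed limit or range.

## Working session

There is one attempt and no reset: what is moved stays moved. The work goes in short steps, Python scripts to look and compute and a shell command to move; the robot and the scene stay as the last step left them, time stands still between calls to the robot, and variables do not carry over. Pictures are saved under pics/ and viewed, at most 10 in all, crops included, and the job is handed in when it is done.

```bash
ls; mkdir -p pics; cat > h.py <<'E'
import numpy as np, cv2
from cell import get_obs, cams, ticket, finder
def ray(cam, xy, c=None):
    c=c or cams.calibration(cam); E=np.array(c["extrinsics"])
    d=np.array([(xy[0]-c["cx"])/c["fx"],(xy[1]-c["cy"])/c["fy"]]); u=d.copy()
    for _ in range(20): u=d/(1+c["k1"]*(u@u))
    R=E[:3,:3]; return -R.T@E[:3,3], R.T@np.array([u[0],u[1],1])
def onz(cam,xy,z,c=None):
    o,d=ray(cam,xy,c); return o+d*(z-o[2])/d[2]
def proj(cam,P,c=None):
    c=c or cams.calibration(cam); E=np.array(c["extrinsics"])
    p=E[:3,:3]@np.array(P)+E[:3,3]; u=p[:2]/p[2]; u=u*(1+c["k1"]*(u@u))
    return np.array([c["fx"]*u[0]+c["cx"],c["fy"]*u[1]+c["cy"]])
def tri(a,b):
    A=[];B=[]
    for o,d in (a,b):
        d=d/np.linalg.norm(d); M=np.eye(3)-np.outer(d,d); A.append(M);B.append(M@o)
    p=np.linalg.solve(sum(A),sum(B)); return p,[np.linalg.norm(M@p-b) for M,b in zip(A,B)]
E
python3 - <<'E'
from h import *
o=get_obs(); print(o["tool_pos"],o["tool_rot"],o["time_s"])
im={c:cams.read_camera(c) for c in("scene","side")}
for c in im: cv2.imwrite(f"pics/{c}0.png",im[c][:,:,::-1])
for c in("scene","side"):
    k=cams.calibration(c);E=np.array(k["extrinsics"]);print(c,(-E[:3,:3].T@E[:3,3]).round(3),k["fx"])
    for n in("tote","lane","grip","pawl_tip","trigger_tip"):
        print(c,n,[(np.round(r["xy"]).tolist(),round(r["p"],2)) for r in finder.tip_of(n,c)][:4])
E
```

```text
pics
[ 0.16554987 -0.62799203  0.22145549] [-1.79889855e+02  5.80051318e-03  1.47756787e+01] 0.0
scene [1.036 0.887 0.969] 443.1738389073734
scene tote [([380.0, 337.0], 0.9), ([340.0, 242.0], 0.75), ([316.0, 155.0], 0.64)]
scene lane [([327.0, 235.0], 0.69)]
scene grip [([276.0, 150.0], 0.64)]
scene pawl_tip [([320.0, 204.0], 0.52)]
scene trigger_tip [([362.0, 214.0], 0.64)]
side [0.08  0.913 0.693] 453.6700944540533
side tote [([300.0, 255.0], 0.86), ([430.0, 208.0], 0.73), ([209.0, 342.0], 0.68)]
side lane [([329.0, 258.0], 0.55)]
side grip []
side pawl_tip [([375.0, 173.0], 0.54), ([343.0, 226.0], 0.44)]
side trigger_tip [([386.0, 153.0], 0.51)]
```

View pics/scene0.png

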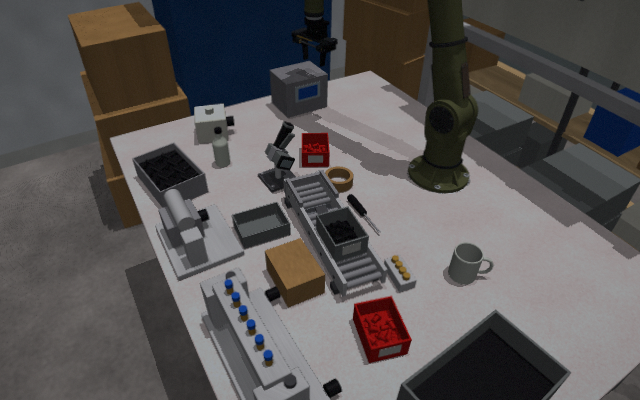

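View pics/side0.png

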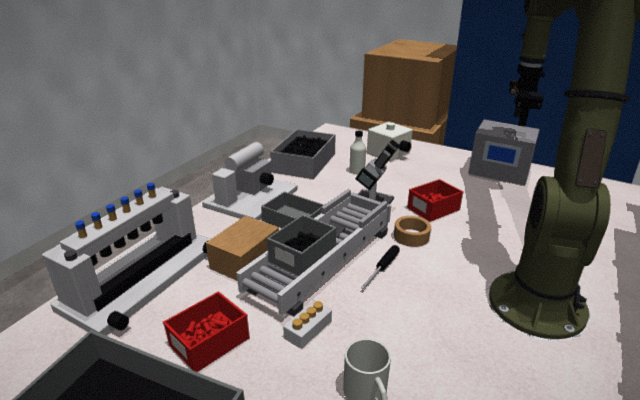

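Candidates for "tote": the grey tote with black fittings on the rollers at scene (340,242) / side (300,250). The red ones at scene (315,150) and (381,328), and the grey bins with black parts at (170,172) and (485,370), are not on the lane. The empty grey spare is at (260,225). I choose (340,242) and check it in a crop.

```bash
python3 - <<'E'
from h import *
a=cv2.imread("pics/scene0.png")[112:302,250:400]; b=cv2.imread("pics/side0.png")[130:315,225:420]
r=lambda i:cv2.resize(i,None,fx=2.3,fy=3.1,interpolation=cv2.INTER_CUBIC)
A=cv2.resize(a,None,fx=2.3,fy=2.3,interpolation=cv2.INTER_CUBIC);B=cv2.resize(b,None,fx=2.3,fy=2.3,interpolation=cv2.INTER_CUBIC)
H=max(len(A),len(B));f=np.zeros((H,A.shape[1]+B.shape[1],3),np.uint8);f[:len(A),:A.shape[1]]=A;f[:len(B),A.shape[1]:]=B
f=np.clip(f*1.6,0,255).astype(np.uint8);cv2.imwrite("pics/crop1.png",f);print(f.shape)
for n,s,d in(("tote",(340,242),(300,255)),("lane",(327,235),(329,258)),("pawl",(320,204),(343,226)),("trig",(285,125),(404,147))):
    print(n,onz("scene",s,.06).round(3),onz("side",d,.06).round(3),tri(ray("scene",s),ray("side",d)))
E
```

```text
(437, 793, 3)
tote [0.532 0.165 0.06 ] [0.534 0.164 0.06 ] (array([0.5326359 , 0.16578589, 0.06151889]), [np.float64(0.00023653873212048623), np.float64(0.0002365387321204723)])
lane [0.55  0.122 0.06 ] [0.468 0.141 0.06 ] (array([ 0.51038204,  0.05998119, -0.01021195]), [np.float64(0.0026898941582302765), np.float64(0.002689894158230264)])
pawl [ 0.498 -0.005  0.06 ] [ 0.5   -0.001  0.06 ] (array([ 0.49978109, -0.00178633,  0.06135877]), [np.float64(0.00143572062594076), np.float64(0.0014357206259408126)])
trig [ 0.378 -0.479  0.06 ] [ 0.539 -0.601  0.06 ] (array([ 0.45567805, -0.31792858,  0.17298544]), [np.float64(0.0050008074219346854), np.float64(0.005000807421934654)])
```

View pics/crop1.png

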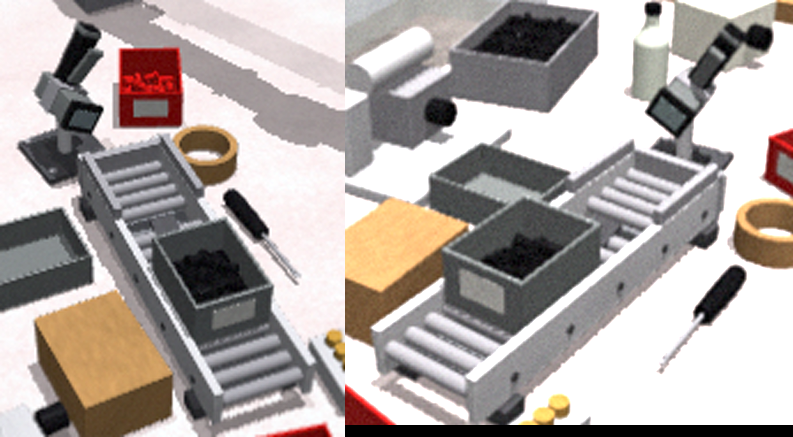

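The crop confirms it: the grey tote of black fittings stands on the rollers, with a label on its near end, at crop (212,285) and (520,265). The bay and pawl are further up the lane, and the black-handled scanner is beyond the bay at (70,80) and (695,80). Next I fit the lane pose from its corners.

```bash
python3 - <<'E'
from h import *
from scipy.optimize import least_squares
S=lambda x,y:(x/2.3+250,y/2.3+112); D=lambda x,y:((x-345)/2.3+225,y/2.3+130)
obs=[("scene",S(80,155),(65,-204,98)),("scene",S(165,133),(-65,-204,98)),("scene",S(308,368),(-65,255,78)),("scene",S(213,398),(65,255,78)),
("side",D(470,375),(-65,255,78)),("side",D(375,330),(65,255,78)),("side",D(722,178),(-65,-204,98)),("side",D(632,145),(65,-204,98)),
("scene",(320,204),(0,-55,68)),("side",(343,226),(0,-55,68))]
def W(p,q): 
    c,s=np.cos(p[2]),np.sin(p[2]);q=np.array(q)/1e3
    return np.array([p[0]+c*q[0]-s*q[1],p[1]+s*q[0]+c*q[1],q[2]])
f=lambda p:np.concatenate([proj(c,W(p,q))-x for c,x,q in obs])
r=least_squares(f,[.51,.055,-.19],loss="soft_l1");p=r.x
print(p,np.degrees(p[2]));print(f(p).reshape(-1,2).round(1))
t=np.array([.5326,.1658])-p[:2];c,s=np.cos(p[2]),np.sin(p[2]);print("tote in lane",c*t[0]+s*t[1],-s*t[0]+c*t[1])
for q in((0,115,65),(0,205,65),(0,-45,65),(0,-125,65),(0,-190,65)):print(q,W(p,q).round(4))
E
```

```text
[ 0.5141649   0.06653438 -0.14613341] -8.372827517761968
[[-0.2 -3.9]
 [ 0.2 -3. ]
 [ 4.  -2.1]
 [ 0.3 -0.7]
 [-0.6  3. ]
 [-4.3 -1.4]
 [ 0.9 -7.2]
 [ 0.1 -6.1]
 [ 0.6  2.1]
 [-4.2 -0.8]]
tote in lane 0.0037841623601979867 0.10089200542388961
(0, 115, 65) [0.5309 0.1803 0.065 ]
(0, 205, 65) [0.544  0.2693 0.065 ]
(0, -45, 65) [0.5076 0.022  0.065 ]
(0, -125, 65) [ 0.496  -0.0571  0.065 ]
(0, -190, 65) [ 0.4865 -0.1214  0.065 ]
```

```bash
python3 - <<'E'
from h import *
from scipy.optimize import least_squares
S=lambda x,y:(x/2.3+250,y/2.3+112); D=lambda x,y:((x-345)/2.3+225,y/2.3+130)
obs=[("scene",S(80,155),(65,-190,98)),("scene",S(165,133),(-65,-190,98)),("scene",S(308,368),(-65,255,78)),("scene",S(213,398),(65,255,78)),
("side",D(470,375),(-65,255,78)),("side",D(375,330),(65,255,78)),("side",D(722,178),(-65,-190,98)),("side",D(632,145),(65,-190,98)),
("scene",(320,204),(0,-55,68)),("side",(343,226),(0,-55,68))]
def W(p,q): 
    c,s=np.cos(p[2]),np.sin(p[2]);q=np.array(q)/1e3
    return np.array([p[0]+c*q[0]-s*q[1],p[1]+s*q[0]+c*q[1],q[2]])
f=lambda p:np.concatenate([proj(c,W(p,q))-x for c,x,q in obs])
r=least_squares(f,[.51,.055,-.19],loss="soft_l1");p=r.x
print(p,np.degrees(p[2]));print(f(p).reshape(-1,2).round(1))
t=np.array([.5326,.1658])-p[:2];c,s=np.cos(p[2]),np.sin(p[2]);print("tote in lane",c*t[0]+s*t[1],-s*t[0]+c*t[1])
for c,x,q in obs: print(onz(c,x,q[2]/1e3).round(3))
for q in((0,205,65),(0,-45,65)):print(q,W(p,q).round(4))
E
```

```text
[ 0.51228315  0.06332394 -0.15376075] -8.809842031198341
[[ 1.7 -2.3]
 [ 2.2 -1.3]
 [ 3.3 -2.8]
 [-0.5 -1.7]
 [ 0.1  2.1]
 [-3.2 -2.4]
 [-0.2 -5.3]
 [-1.  -4.5]
 [ 0.7  1.3]
 [-2.9 -1.1]]
tote in lane 0.00438237261650078 0.10437869623037106
[ 0.558 -0.126  0.098]
[ 0.429 -0.112  0.098]
[0.5   0.329 0.078]
[0.617 0.311 0.078]
[0.491 0.32  0.078]
[0.604 0.309 0.078]
[ 0.408 -0.088  0.098]
[ 0.533 -0.111  0.098]
[0.503 0.003 0.068]
[0.495 0.01  0.068]
(0, 205, 65) [0.5437 0.2659 0.065 ]
(0, -45, 65) [0.5054 0.0189 0.065 ]
```

```bash
python3 -m creep '0.04 0.05 0.04 0 0.04; 0.04 0.05 0.04 8 0.04; 0.04 0.05 0.03 8 0.04; 0.04 0.05 0 8 0.04; 0.04 0.05 0 8 0.04; 0.04 0.05 0 8 0.04; 0.04 0.05 0 8 0.04; 0.03 0.05 0 8 0.04' 10
```

```text
time_s: 1.6
tool_pos: [0.4547, -0.2544, 0.3156]
tool_rot: [179.9, 0.0, 71.1]
force: [1.3, -0.6, -0.4]
grip_width: 0.0402
grasp_force: 0.0
```

```bash
cat >> h.py <<'E'
def snap(cam,fn,names):
    get_obs(); c=cams.calibration(cam); im=cams.read_camera(cam); cv2.imwrite("pics/"+fn,im[:,:,::-1])
    import pickle; pickle.dump(c,open("pics/"+fn+".cal","wb"))
    for n in names: print(n,[(np.round(r["xy"],1).tolist(),round(r["p"],2)) for r in finder.tip_of(n,cam)][:3])
    return c
E
python3 -c "
from h import *
c=snap('wrist','w1.png',['grip','trigger_tip'])"
python3 -m creep '0.01 0.062 0 6 0.04; 0.01 0.062 0 2 0.04; 0.01 0.062 0 0 0.04; 0.01 0.062 0 0 0.04; 0.015 0.062 0 0 0.04; 0.015 0.062 0 0 0.04; 0.015 0.062 0 0 0.04; 0.01 0.062 0 0 0.04'
python3 -c "
from h import *
c=snap('wrist','w2.png',['tote','pawl_tip','lane'])"
```

```text
grip [([384.7, 151.2], 0.67)]
trigger_tip [([340.4, 152.5], 0.66)]
time_s: 2.75
tool_pos: [0.5491, 0.2336, 0.3152]
tool_rot: [179.9, 0.1, 78.5]
force: [0.7, 0.3, 0.7]
grip_width: 0.04
grasp_force: 0.0
tote [([317.9, 221.6], 0.8)]
pawl_tip [([322.2, 333.6], 0.58)]
lane []
```

View pics/w2.png

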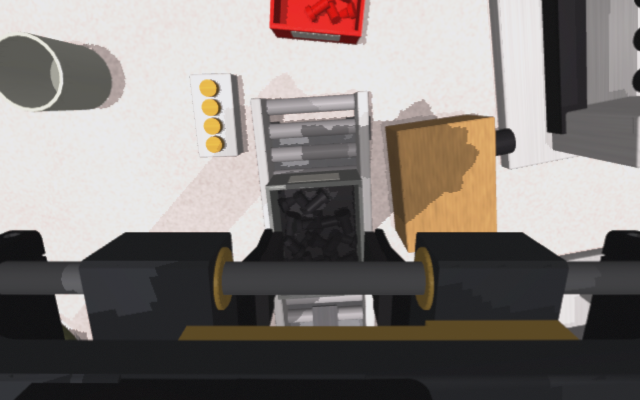

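View pics/w1.png

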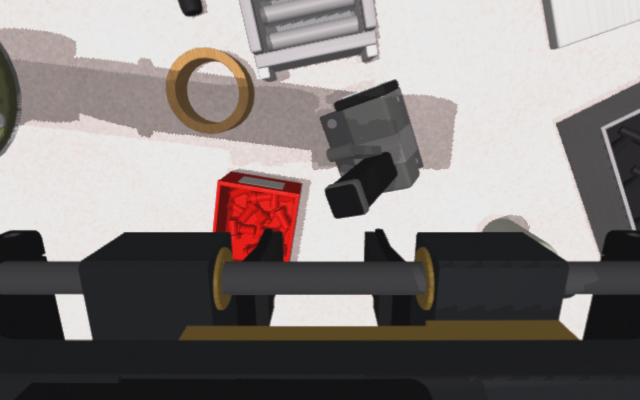

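w2 shows the lane's near end with plate tops at about (253,98) and (371,92). The tote's rear rim runs from (268,186) to (361,184), and its rear wall top has the label at about (315,178). w1 shows the scanner head around (375,135), with the black handle leaning down-left to (347,195) and the trigger bar at (340,153). The lane's end is at (258,72)-(370,50).

```bash
python3 - <<'E'
from h import *; import pickle
c2=pickle.load(open("pics/w2.png.cal","rb"));c1=pickle.load(open("pics/w1.png.cal","rb"))
print("near",[onz("wrist",p,.078,c2).round(4) for p in((253,98),(371,92))])
print("plate edge",[onz("wrist",p,.078,c2).round(4) for p in((270,225),(372,225))])
print("rear rim",[onz("wrist",p,.125,c2).round(4) for p in((266,186),(361,184))])
print("tote orig",onz("wrist",(317.9,221.6),.06,c2).round(4),"pawl",onz("wrist",(322.2,333.6),.068,c2).round(4))
print("lane far feet z~.08",[onz("wrist",p,.08,c1).round(4) for p in((258,72),(370,50))])
print("grip",onz("wrist",(384.7,151.2),.11,c1).round(4), "trigtip z~.187",onz("wrist",(340.4,152.5),.187,c1).round(4))
print("handle end z~.2",onz("wrist",(347,197),.205,c1).round(4))
print("grip scene",onz("scene",(276,150),.11).round(4))
E
```

```text
near [array([0.4881, 0.3236, 0.078 ]), array([0.6162, 0.3037, 0.078 ])]
plate edge [array([0.4709, 0.1762, 0.078 ]), array([0.5916, 0.1514, 0.078 ])]
rear rim [array([0.4879, 0.2335, 0.125 ]), array([0.5846, 0.2158, 0.125 ])]
tote orig [0.5269 0.1627 0.06  ] pawl [0.5004 0.0074 0.068 ]
lane far feet z~.08 [array([ 0.4212, -0.134 ,  0.08  ]), array([ 0.5415, -0.1521,  0.08  ])]
grip [ 0.5222 -0.2548  0.11  ] trigtip z~.187 [ 0.4776 -0.2296  0.187 ]
handle end z~.2 [ 0.4713 -0.2629  0.205 ]
grip scene [ 0.516  -0.2728  0.11  ]
```

Three measurements agree on the lane: origin about (0.513, 0.060), yaw -8.8°, tote rear wall at lane y of about 166 mm. I will descend behind the tote at lane y of about 215 mm.

```bash
python3 -m creep '-0.003 0.039 0 2.7 0.04; 0 0 -0.055 0 0.04; 0 0 -0.055 0 0.04; 0 0 -0.055 0 0.04; 0 0 -0.045 0 0.04; 0 0 -0.018 0 0.04; 0 0 0 0 0.04'
python3 -c "
from h import *
c=snap('side','s1.png',['tote']);c=snap('scene','c1.png',['tote'])
a=cv2.imread('pics/s1.png')[130:330,200:430];b=cv2.imread('pics/c1.png')[110:310,240:410];f=np.hstack([cv2.resize(x,None,fx=2,fy=2) for x in(a,b)]);cv2.imwrite('pics/crop2.png',f)"
```

```text
time_s: 3.82
tool_pos: [0.5449, 0.2713, 0.087]
tool_rot: [-180.0, 0.1, 81.3]
force: [-0.2, 0.2, -0.4]
grip_width: 0.04
grasp_force: 0.0
tote [([209.0, 340.3], 0.93), ([429.3, 205.1], 0.78), ([299.1, 254.9], 0.76)]
tote [([379.0, 335.2], 0.77), ([314.5, 154.0], 0.68), ([343.1, 241.3], 0.57)]
```

View pics/crop2.png

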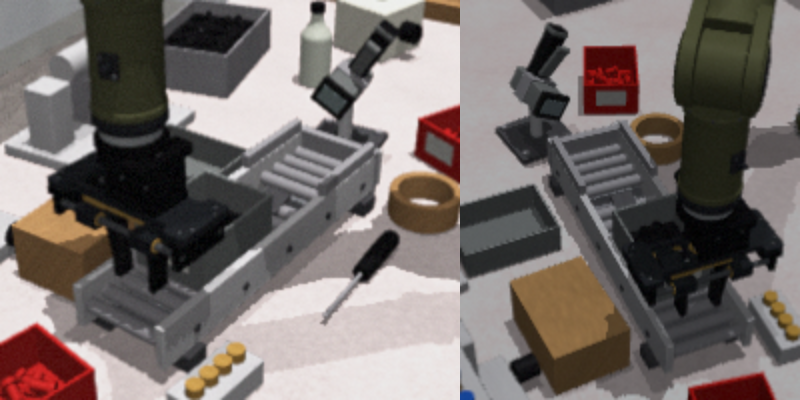

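The fingers stand clear behind the tote, between the side plates (crop (135,255) and (690,285)). I push gently along the lane's -y.

```bash
python3 -m creep '-0.0015 -0.01 0 0 0.04; -0.0015 -0.01 0 0 0.04; -0.0008 -0.005 0 0 0.04; -0.0008 -0.005 0 0 0.04; -0.0008 -0.005 0 0 0.04; -0.0008 -0.005 0 0 0.04; -0.001 -0.0065 0 0 0.04; -0.001 -0.0065 0 0 0.04'
python3 -m creep '-0.0012 -0.008 0 0 0.04; -0.0012 -0.008 0 0 0.04; -0.0012 -0.008 0 0 0.04; -0.0012 -0.008 0 0 0.04; -0.0012 -0.008 0 0 0.04; -0.0012 -0.008 0 0 0.04; -0.0012 -0.008 0 0 0.04; -0.0012 -0.008 0 0 0.04'
python3 -m creep '-0.0012 -0.008 0 0 0.04; -0.0012 -0.008 0 0 0.04; -0.0012 -0.008 0 0 0.04; -0.0012 -0.008 0 0 0.04; -0.0012 -0.008 0 0 0.04; -0.0012 -0.008 0 0 0.04; -0.0012 -0.008 0 0 0.04; -0.0012 -0.008 0 0 0.04'
```

```text
time_s: 5.03
tool_pos: [0.5361, 0.2201, 0.0874]
tool_rot: [180.0, -0.0, 81.5]
force: [-0.1, 0.0, 0.3]
grip_width: 0.0398
grasp_force: 0.2
time_s: 6.02
tool_pos: [0.5265, 0.1562, 0.0874]
tool_rot: [180.0, -0.0, 81.5]
force: [1.3, 1.0, -0.8]
grip_width: 0.04
grasp_force: 0.5
time_s: 7.02
tool_pos: [0.5168, 0.0919, 0.0873]
tool_rot: [-180.0, 0.0, 81.5]
force: [0.5, 0.0, 0.1]
grip_width: 0.0398
grasp_force: 0.4
```

```bash
python3 -m creep '-0.0012 -0.008 0 0 0.04; -0.0012 -0.008 0 0 0.04; -0.0012 -0.008 0 0 0.04; -0.0012 -0.008 0 0 0.04; -0.0012 -0.008 0 0 0.04; -0.0012 -0.008 0 0 0.04; -0.0009 -0.006 0 0 0.04; -0.0009 -0.006 0 0 0.04'
python3 -c "
from h import *
for k in('scene','side'):
  c=snap(k,k+'2.png',['tote','pawl_tip'])
  for z,q in((.06,(-125)),(.068,-55)):
    P=(0.513+.153*q/1e3,0.06+.988*q/1e3,z);print(proj(k,P).round(1))
"
```

```text
time_s: 8.02
tool_pos: [0.5078, 0.032, 0.0873]
tool_rot: [180.0, 0.0, 81.5]
force: [0.1, 0.4, -0.2]
grip_width: 0.0399
grasp_force: 0.4
tote [([316.1, 154.3], 0.72), ([313.4, 199.7], 0.68), ([379.7, 336.6], 0.67)]
pawl_tip [([319.2, 206.3], 0.55), ([257.1, 229.2], 0.53)]
[311.9 193.2]
[320.  204.7]
tote [([348.2, 218.3], 0.63), ([428.0, 206.1], 0.61)]
pawl_tip [([340.2, 224.3], 0.6)]
[355.1 215.9]
[340.4 224.2]
```

```bash
python3 -m creep '-0.0008 -0.005 0 0 0.04; -0.0008 -0.005 0 0 0.04; -0.0006 -0.004 0 0 0.04; -0.0005 -0.003 0 0 0.04; -0.0003 -0.002 0 0 0.04; -0.0003 -0.002 0 0 0.04'
python3 -c "
from h import *
for k in('scene','side'): c=snap(k,k+'3.png',['tote','pawl_tip'])
"
```

```text
time_s: 9.07
tool_pos: [0.5053, 0.0137, 0.0876]
tool_rot: [179.9, -0.2, 81.6]
force: [2.3, 8.8, -0.7]
grip_width: 0.04
grasp_force: 3.9
tote [([309.1, 194.9], 0.87), ([379.1, 338.0], 0.76), ([315.6, 154.6], 0.5)]
pawl_tip [([319.4, 206.4], 0.71)]
tote [([354.4, 218.2], 0.94), ([207.1, 340.2], 0.77), ([429.9, 210.2], 0.76)]
pawl_tip [([385.3, 152.2], 0.67), ([340.7, 224.7], 0.64)]
```

```bash
python3 -m creep '-0.0003 -0.002 0 0 0.04; 0 0 0 0 0.04'
python3 -m creep '-0.0003 -0.002 0 0 0.04; 0 0 0 0 0.04'
```

```text
time_s: 9.62
tool_pos: [0.5052, 0.0135, 0.0879]
tool_rot: [179.9, -0.3, 81.7]
force: [2.3, 8.1, -0.4]
grip_width: 0.04
grasp_force: 4.4
time_s: 9.88
tool_pos: [0.5052, 0.0135, 0.0881]
tool_rot: [179.9, -0.4, 81.7]
force: [2.7, 12.3, 1.5]
grip_width: 0.0397
grasp_force: 6.1
```

```bash
python3 -m creep '0.002 0.01 0 0 0.04; 0.0045 0.03 0 0 0.04; 0.006 0.04 0.03 0 0.04; 0 0.03 0.06 0 0.04; 0 0 0.06 0 0.04; 0 0 0.06 0 0.04'
python3 -c "
from h import *
c=snap('wrist','w4.png',['tote','pawl_tip'])
for k in('scene','side'): c=snap(k,k+'4.png',['tote','pawl_tip'])
a=cv2.imread('pics/side4.png')[170:270,290:400];b=cv2.imread('pics/scene4.png')[150:250,270:360];f=np.hstack([cv2.resize(x,None,fx=4,fy=4,interpolation=cv2.INTER_CUBIC) for x in(a,b)]);cv2.imwrite('pics/crop3.png',f)"
```

```text
time_s: 10.62
tool_pos: [0.516, 0.115, 0.2949]
tool_rot: [-180.0, 0.1, 81.5]
force: [1.1, 0.1, -0.2]
grip_width: 0.0397
grasp_force: 0.0
tote [([328.7, 303.5], 0.66), ([220.9, 4.3], 0.26)]
pawl_tip [([328.1, 256.7], 0.81)]
tote [([378.0, 334.6], 0.7), ([311.3, 193.8], 0.69), ([314.5, 157.7], 0.58)]
pawl_tip [([319.1, 205.9], 0.68)]
tote [([353.2, 218.4], 0.74), ([210.1, 340.9], 0.56)]
pawl_tip [([338.2, 223.7], 0.44)]
```

View pics/crop3.png

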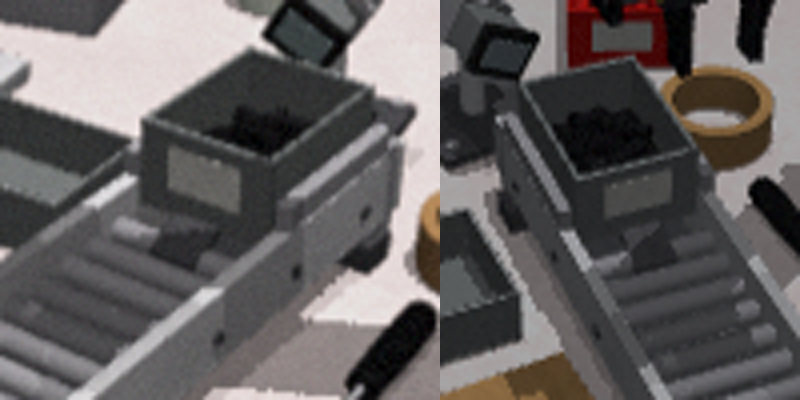

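```bash
python3 - <<'E'
from h import *; import pickle
c=pickle.load(open("pics/w4.png.cal","rb"))
for q,z in((-55,.068),(-60,.06),(-60,.125)): print(q,z,proj("wrist",(0.513+.153*q/1e3,0.06+.988*q/1e3,z),c).round(1))
a=cv2.imread("pics/w4.png")[150:310,230:430];cv2.imwrite("pics/crop4.png",cv2.resize(a,None,fx=3.7,fy=3.7,interpolation=cv2.INTER_CUBIC))
E
```

```text
-55 0.068 [328.2 257.4]
-60 0.06 [328.1 258.3]
-60 0.125 [328.9 284.8]
```

View pics/crop4.png

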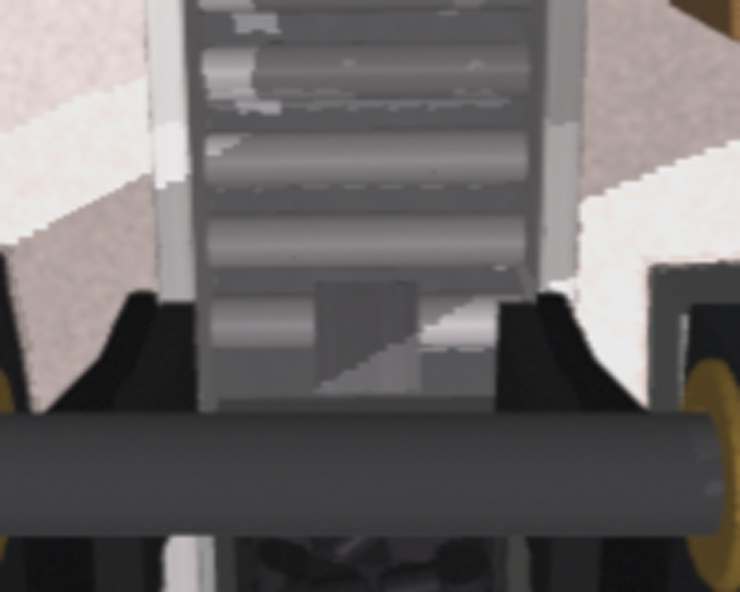

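```bash
python3 - <<'E'
from h import *
hp=lambda i:(lambda g:(g-cv2.GaussianBlur(g,(0,0),5)))(cv2.cvtColor(i,cv2.COLOR_BGR2GRAY).astype(np.float32))
for k,(u,v) in (("scene",(320,205)),("side",(340,224))):
    A=hp(cv2.imread(f"pics/{k}0.png"));B=hp(cv2.imread(f"pics/{k}4.png"))
    T=A[v-6:v+7,u-11:u+12];S=B[v-12:v+13,u-17:u+18]
    m=cv2.matchTemplate(S,T,cv2.TM_CCOEFF_NORMED);print(k,np.unravel_index(m.argmax(),m.shape),"(6,6=same)",m.max().round(2),m[6,6].round(2))
    for z in(.068,.060):
        print(z,[proj(k,(0.513+.153*-.055+.988*x,0.06-.988*.055-.153*x,z)).round(1).tolist() for x in(-.017,.017)])
    r=None
    cams.read_camera(k); r=finder.masks_of("pawl",k)
    for q in r[:2]:
        ys,xs=np.nonzero(q["mask"]);print("mask",q["p"],len(xs),xs.min(),xs.max(),ys.min(),ys.max(),[(int(x),int(ys[xs==x].min())) for x in range(xs.min(),xs.max()+1,3)])
E
```

```text
scene (np.int64(6), np.int64(6)) (6,6=same) 0.6 0.6
0.068 [[325.1, 203.4], [314.8, 206.0]]
0.06 [[325.0, 205.4], [314.8, 208.0]]
mask 0.64 116 316 327 206 217 [(316, 208), (319, 206), (322, 206), (325, 206)]
side (np.int64(4), np.int64(7)) (6,6=same) 0.56 0.16
0.068 [[345.8, 226.3], [335.1, 222.1]]
0.06 [[345.7, 229.0], [335.1, 224.7]]
mask 0.64 146 328 344 223 236 [(328, 230), (331, 226), (334, 224), (337, 224), (340, 225), (343, 227)]
mask 0.16 7371 237 390 201 316 [(237, 272), (240, 270), (243, 267), (246, 265), (249, 263), (252, 261), (255, 259), (258, 257), (261, 255), (264, 252), (267, 250), (270, 248), (273, 246), (276, 244), (279, 242), (282, 240), (285, 238), (288, 236), (291, 234), (294, 232), (297, 230), (300, 227), (303, 225), (306, 223), (309, 221), (312, 219), (315, 217), (318, 215), (321, 206), (324, 205), (327, 221), (330, 223), (333, 223), (336, 223), (339, 225), (342, 225), (345, 227), (348, 229), (351, 230), (354, 230), (357, 228), (360, 219), (363, 217), (366, 214), (369, 212), (372, 209), (375, 207), (378, 204), (381, 202), (384, 201), (387, 202), (390, 205)]
```

```bash
python3 - <<'E'
from h import *
R=lambda k,u,v:cv2.resize(np.clip(cv2.imread("pics/"+k+".png")[v-20:v+20,u-26:u+26]*1.7,0,255).astype(np.uint8),None,fx=7.5,fy=7.5,interpolation=cv2.INTER_CUBIC)
cv2.imwrite("pics/crop5.png",np.vstack([np.hstack([R("scene0",320,208),R("scene4",320,208)]),np.hstack([R("side0",340,226),R("side4",340,226)])]))
E
```

```text
(no output)
```

View pics/crop5.png

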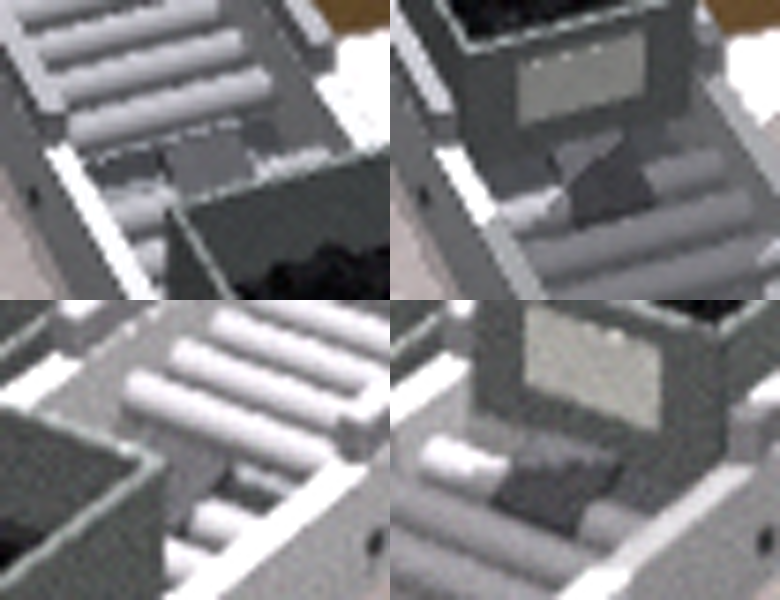

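The pawl ramp shows in every view just behind the tote, but raised versus flush differ by only about 1 px here. A wrist view from directly overhead, which is on the way to the scanner, will show the 5 mm gap if the pawl is up.

```bash
python3 - <<'E'
from h import *
c=cams.calibration("wrist");E=np.array(c["extrinsics"]);o=get_obs()
C=-E[:3,:3].T@E[:3,3];print("cam-tcp",(C-o["tool_pos"]).round(4),"axis",E[2,:3].round(3),c["fx"],c["cx"],c["cy"])
for d in(-.08,-.1,-.12,-.14):
    # shift of TCP by d along lane y
    k=dict(c);E2=E.copy();s=np.array([.153*d,.988*d,0]);E2[:3,3]=E[:3,3]-E[:3,:3]@s;k["extrinsics"]=E2
    print(d,[proj("wrist",(0.513+.153*y,0.06+.988*y,z),k).round(1).tolist() for y,z in((-.055,.068),(-.0565,.06),(-.06,.06),(-.06,.125))])
E
```

```text
cam-tcp [0.0105 0.0707 0.1637] axis [-0.041 -0.256 -0.966] 351.35808042877045 323.21096263820766 196.5006807697261
-0.08 [[328.7, 194.3], [328.6, 193.8], [328.6, 196.7], [329.4, 213.8]]
-0.1 [[328.9, 177.2], [328.8, 177.0], [328.7, 180.0], [329.6, 194.2]]
-0.12 [[329.0, 159.6], [328.9, 159.8], [328.9, 162.8], [329.7, 174.1]]
-0.14 [[329.1, 141.5], [329.0, 142.1], [329.0, 145.2], [329.9, 153.3]]
```

```bash
python3 -m creep '-0.009 -0.06 0 0 0.04; -0.009 -0.06 0 0 0.04; -0.0095 -0.058 -0.02 0 0.04; 0 0 -0.055 0 0.04; 0 0 -0.055 0 0.04; 0 0 0 0 0.04'
python3 - <<'E'
from h import *
c=snap('wrist','w5.png',['pawl_tip','tote'])
P=lambda x,y,z:proj("wrist",(0.513+.153*y+.988*x,0.06+.988*y-.153*x,z),c).round(1).tolist()
print(P(0,-.055,.068),P(0,-.0565,.06),P(0,-.06,.06),P(0,-.06,.125),P(0,-.13,.125))
v=cv2.cvtColor(cv2.imread("pics/w5.png"),cv2.COLOR_BGR2GRAY).astype(int)
u,r=P(0,-.055,.068);u=int(u);r=int(r)
for y in range(r-18,r+26): print(y,v[y,u-3:u+4].mean().round(),v[y,u-40:u-32].mean().round(),v[y,u+32:u+40].mean().round(),end=" | ")
E
```

```text
time_s: 12.02
tool_pos: [0.4856, -0.0622, 0.1598]
tool_rot: [-179.5, -0.1, 81.5]
force: [-0.7, 0.6, 1.2]
grip_width: 0.0402
grasp_force: 0.0
pawl_tip [([337.3, 99.4], 0.6), ([336.4, 196.7], 0.56)]
tote [([337.8, 195.6], 0.92)]
[337.6, 104.7] [337.2, 106.8] [337.2, 111.7] [340.5, 114.6] [338.7, 233.9]
86 99.0 102.0 101.0 | 87 98.0 91.0 135.0 | 88 92.0 119.0 150.0 | 89 90.0 132.0 158.0 | 90 90.0 140.0 159.0 | 91 90.0 141.0 159.0 | 92 90.0 140.0 159.0 | 93 90.0 140.0 160.0 | 94 90.0 140.0 160.0 | 95 90.0 140.0 159.0 | 96 90.0 140.0 152.0 | 97 90.0 139.0 148.0 | 98 90.0 138.0 138.0 | 99 90.0 138.0 136.0 | 100 88.0 138.0 138.0 | 101 73.0 138.0 138.0 | 102 57.0 139.0 138.0 | 103 60.0 138.0 136.0 | 104 93.0 138.0 125.0 | 105 99.0 129.0 96.0 | 106 91.0 96.0 90.0 | 107 93.0 90.0 103.0 | 108 114.0 104.0 153.0 | 109 144.0 142.0 172.0 | 110 169.0 158.0 204.0 | 111 159.0 173.0 206.0 | 112 151.0 167.0 202.0 | 113 161.0 172.0 180.0 | 114 153.0 159.0 170.0 | 115 146.0 148.0 169.0 | 116 145.0 146.0 164.0 | 117 137.0 140.0 122.0 | 118 74.0 88.0 76.0 | 119 52.0 58.0 64.0 | 120 51.0 53.0 64.0 | 121 52.0 53.0 64.0 | 122 51.0 53.0 64.0 | 123 51.0 53.0 64.0 | 124 51.0 53.0 64.0 | 125 51.0 53.0 64.0 | 126 51.0 53.0 63.0 | 127 51.0 53.0 63.0 | 128 51.0 52.0 63.0 | 129 51.0 52.0 63.0 |
```

```bash
python3 - <<'E'
from h import *; import pickle
c=pickle.load(open("pics/w5.png.cal","rb"))
P=lambda x,y,z:proj("wrist",(0.513+.153*y+.988*x,0.06+.988*y-.153*x,z),c).round(1).tolist()
v=cv2.cvtColor(cv2.imread("pics/w5.png"),cv2.COLOR_BGR2GRAY).astype(int)
for s in(1,-1):
    q=P(s*.059,-.06,.098);print(s,q,P(s*.053,-.06,.098),P(s*.065,-.06,.098),P(s*.059,-.06,.078))
    u=int(round(q[0]));r=int(q[1])
    print([(y,int(v[y,u-2:u+3].mean())) for y in range(r-20,r+14)])
E
```

```text
1 [433.4, 113.6] [423.8, 113.6] [443.1, 113.6] [424.8, 112.7]
[(93, 224), (94, 225), (95, 225), (96, 225), (97, 224), (98, 224), (99, 224), (100, 223), (101, 224), (102, 223), (103, 224), (104, 222), (105, 213), (106, 204), (107, 165), (108, 161), (109, 173), (110, 183), (111, 183), (112, 184), (113, 167), (114, 161), (115, 161), (116, 162), (117, 162), (118, 162), (119, 162), (120, 162), (121, 163), (122, 163), (123, 163), (124, 163), (125, 163), (126, 164)]
-1 [244.8, 112.9] [254.3, 112.9] [235.2, 112.8] [251.4, 112.1]
[(92, 212), (93, 210), (94, 209), (95, 210), (96, 209), (97, 206), (98, 209), (99, 206), (100, 204), (101, 202), (102, 204), (103, 205), (104, 205), (105, 211), (106, 213), (107, 212), (108, 211), (109, 204), (110, 138), (111, 139), (112, 155), (113, 168), (114, 175), (115, 175), (116, 175), (117, 175), (118, 175), (119, 175), (120, 174), (121, 174), (122, 174), (123, 174), (124, 174), (125, 173)]
```

Relative to the cheek fronts, the pawl sits where a raised one should be (offset -3.8 against about -3.2 px). The tote seems about 2 mm short, so I push once more, more firmly, to settle it.

```bash
python3 -m creep '0.0115 0.05 0 0 0.04; 0.012 0.0475 0 0 0.04; 0 0 -0.05 0 0.04; 0 0 -0.022 0 0.04; -0.0015 -0.01 0 0 0.04; -0.0011 -0.007 0 0 0.04; -0.0009 -0.006 0 0 0.04; -0.0006 -0.004 0 0 0.04'
python3 -m creep '-0.0005 -0.003 0 0 0.04; -0.0005 -0.003 0 0 0.04; -0.0005 -0.003 0 0 0.04; 0 0 0 0 0.04'
```

```text
time_s: 13.18
tool_pos: [0.5109, 0.0127, 0.0937]
tool_rot: [179.7, -0.4, 81.6]
force: [2.6, 15.3, 1.5]
grip_width: 0.0399
grasp_force: 7.6
time_s: 13.68
tool_pos: [0.5109, 0.0124, 0.095]
tool_rot: [179.6, -1.0, 81.9]
force: [3.4, 25.4, 5.8]
grip_width: 0.0397
grasp_force: 13.1
```

At 25 N nothing gives, to within 0.3 mm, so the tote is at the end stop. I back off, lift, and go to view the scanner.

```bash
python3 -m creep '0.002 0.012 0 0 0.04; 0.003 0.02 0 0 0.04; 0 0 0.055 0 0.05; 0 0 0.055 0 0.06; 0 0 0.055 0 0.07; 0 0 0.045 -10 0.087; -0.01 -0.03 0 -10 0.087; -0.01 -0.03 0 -10 0.087'
python3 -m creep '-0.01 -0.035 0 -10 0.087; -0.01 -0.035 0 -10 0.087; -0.01 -0.035 0 -10 0.087; -0.01 -0.035 0 -10 0.087; -0.01 -0.035 0 -10 0.087; -0.01 -0.03 0 -10 0.087; -0.006 -0.02 0 -5 0.087; 0 0 0 0 0.087'
python3 - <<'E'
from h import *
c=snap('wrist','w6.png',['grip','trigger_tip','pawl_tip'])
for k in('scene','side'): snap(k,k+'6.png',['grip','trigger_tip','tote','pawl_tip'])
E
```

```text
time_s: 14.68
tool_pos: [0.4921, -0.0303, 0.3032]
tool_rot: [179.8, -0.0, 51.2]
force: [-0.6, -1.3, 0.1]
grip_width: 0.0851
grasp_force: 0.0
time_s: 15.68
tool_pos: [0.4249, -0.2562, 0.302]
tool_rot: [179.9, -0.0, -13.7]
force: [0.7, -0.3, -0.6]
grip_width: 0.0868
grasp_force: 0.0
grip [([299.3, 75.4], 0.86)]
trigger_tip [([277.7, 136.1], 0.61)]
pawl_tip []
grip [([276.8, 151.9], 0.93)]
trigger_tip [([291.0, 279.8], 0.66), ([289.4, 139.5], 0.57)]
tote [([381.6, 336.8], 0.89), ([312.4, 194.2], 0.88), ([317.8, 158.4], 0.87)]
pawl_tip [([318.4, 204.8], 0.44)]
grip [([373.4, 170.5], 0.98), ([328.6, 255.0], 0.48)]
trigger_tip [([386.6, 151.8], 0.53)]
tote [([350.7, 214.9], 0.93), ([429.9, 206.5], 0.8), ([208.6, 340.3], 0.63)]
pawl_tip [([338.2, 223.5], 0.68)]
```

```bash
python3 - <<'E'
from h import *; import pickle
L=lambda f:pickle.load(open("pics/"+f+".cal","rb"))
def multi(rs):
    A=np.zeros((3,3));b=np.zeros(3)
    for o,d in rs: d=d/np.linalg.norm(d);M=np.eye(3)-np.outer(d,d);A+=M;b+=M@o
    p=np.linalg.solve(A,b);return p.round(4),[round(1e3*np.linalg.norm((np.eye(3)-np.outer(d,d)/(d@d))@(p-o)),1) for o,d in rs]
w6,w1=L("w6.png"),L("w1.png")
G=multi([ray("wrist",(299.3,75.4),w6),ray("wrist",(384.7,151.2),w1),ray("scene",(276.8,151.9)),ray("side",(373.4,170.5))])
T=multi([ray("wrist",(277.7,136.1),w6),ray("wrist",(340.4,152.5),w1),ray("scene",(289.4,139.5)),ray("side",(386.6,151.8))])
print("grip",G,"tip",T)
d=T[0]-G[0];print("tip-grip",d.round(4))
# yaw from horizontal diff: grip frame (-43.5 along x, 28 along y)
a=np.arctan2(d[1],d[0])-np.arctan2(28,-43.5);print("yaw",np.degrees((a+np.pi)%(2*np.pi)-np.pi),"expected |h|",np.hypot(43.5,28),1e3*np.hypot(*d[:2]))
a=cv2.imread("pics/w6.png");cv2.imwrite("pics/w6c.png",cv2.resize(np.clip(a[20:230,190:410]*1.5,0,255).astype(np.uint8),None,fx=2.8,fy=2.8,interpolation=cv2.INTER_CUBIC))
E
```

```text
grip (array([ 0.5219, -0.2552,  0.1123]), [np.float64(1.1), np.float64(0.8), np.float64(2.0), np.float64(1.7)]) tip (array([ 0.4796, -0.2308,  0.1783]), [np.float64(3.5), np.float64(2.0), np.float64(12.3), np.float64(10.5)])
tip-grip [-0.0423  0.0244  0.066 ]
yaw 2.7907685501049855 expected |h| 51.73248495867949 48.83287826864191
```

View pics/w6c.png

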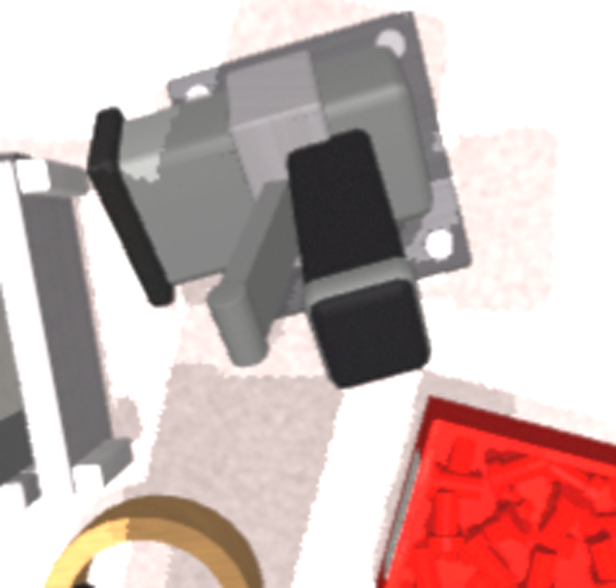

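The crop shows the trigger bar from (228,295) to (250,360), i.e. px (275,137). The black handle's end face is around (370,330). Its edges are tilted about 14° in the image, so the grip yaw is about +2°. I check these positions against the model.

```bash
python3 - <<'E'
from h import *; import pickle
c=pickle.load(open("pics/w6.png.cal","rb"))
px=lambda x,y:(x/2.8+190,y/2.8+20)
print("tip z.185",onz("wrist",px(238,328),.185,c).round(4),"bar ends",onz("wrist",px(228,292),.190,c).round(4),onz("wrist",px(250,360),.180,c).round(4))
print("handle end face centre z.207",onz("wrist",px(370,332),.207,c).round(4))
f=[onz("wrist",px(*p),z,c) for p,z in(((312,305),.2145),((408,283),.2145),((430,362),.1995),((338,388),.1995))]
print([q.round(4) for q in f],"yaw edges",[np.degrees(np.arctan2(-(q-p)[0]*-1,-(q-p)[1]*-1)).round(1) for p,q in((f[0],f[1]),(f[3],f[2]))])
print(get_obs()["tool_pos"])
E
```

```text
tip z.185 [ 0.4763 -0.2288  0.185 ] bar ends [ 0.4867 -0.2296  0.19  ] [ 0.4663 -0.2289  0.18  ]
handle end face centre z.207 [ 0.4684 -0.2654  0.207 ]
[array([ 0.4792, -0.253 ,  0.2145]), array([ 0.4787, -0.2777,  0.2145]), array([ 0.456 , -0.279 ,  0.1995]), array([ 0.4551, -0.2531,  0.1995])] yaw edges [np.float64(-178.8), np.float64(178.0)]
[ 0.42594224 -0.25406483  0.30120948]
```

Everything agrees: bar centre (0.476, -0.229, 0.185), handle back y of about -0.279, grip yaw of about 0°. The pinch centre when squeezed is at y of about -0.2595. I descend slightly bay-side of that, with the fingers open.

```bash
python3 -m creep '0.025 0.001 0 7 0.087; 0.026 0.0005 0 6.7 0.087; 0 0 -0.04 0 0.087; 0 0 -0.04 0 0.087; 0 0 -0.035 0 0.087; 0 0 -0.017 0 0.087; 0 0 0 0 0.087' 10
python3 - <<'E'
from h import *
o=get_obs();print(o["tool_pos"],o["tool_rot"],o["force"])
E
```

```text
time_s: 17.25
tool_pos: [0.4764, -0.2525, 0.1686]
tool_rot: [-179.9, 0.1, 0.2]
force: [0.2, -0.2, 0.5]
grip_width: 0.0872
grasp_force: 0.0
[ 0.47644546 -0.25249653  0.16857498] [-1.79939325e+02  8.06422221e-02  1.68518342e-01] [ 0.19742144 -0.22182949  0.49626   ]
```

```bash
python3 -m creep '0 -0.0035 0 0 0.08; 0 -0.0035 0 0 0.074; 0 0 0 0 0.068; 0 0 0 0 0.062; 0 0 0 0 0.056; 0 0 0 0 0.05; 0 0 0 0 0.046; 0 0 0 0 0.046' 12
```

```text
time_s: 18.25
tool_pos: [0.4769, -0.2577, 0.1693]
tool_rot: [-179.9, 0.1, 0.3]
force: [-1.4, 6.9, 3.8]
grip_width: 0.0466
grasp_force: 3.2
```

```bash
python3 -m creep '0 0 0 0 0.043; 0 0 0 0 0.040; 0 0 0 0 0.036; 0 0 0 0 0.036; 0 0 0 0 0.036'
```

```text
time_s: 18.88
tool_pos: [0.477, -0.2607, 0.1693]
tool_rot: [179.9, -0.0, 0.1]
force: [1.1, -1.5, 0.1]
grip_width: 0.0386
grasp_force: 11.9
```

Width is 38.6 mm at 12 N with near-zero net wrist force, so the trigger is at its stop with both fingers bearing. I hold, then release.

```bash
python3 -m creep '0 0 0 0 0.036; 0 0 0 0 0.036; 0 0 0 0 0.036; 0 0 0 0 0.036; 0 0 0 0 0.036; 0 0 0 0 0.036; 0 0 0 0 0.036; 0 0 0 0 0.036'
python3 -m creep '0 0 0 0 0.036; 0 0 0 0 0.036; 0 0 0 0 0.042; 0 0 0 0 0.05; 0 0 0 0 0.058; 0 0.002 0 0 0.066; 0 0.003 0 0 0.076; 0 0.002 0 0 0.087'
python3 -m creep '0 0 0 0 0.087; 0 0 0.03 0 0.087; 0 0 0.05 0 0.087; 0 0 0.05 0 0.087; -0.025 0 0 -7 0.087; -0.026 0 0 -7 0.087; 0 0 0 0 0.087'
python3 - <<'E'
from h import *
c=snap('wrist','w7.png',['grip','trigger_tip'])
for p in finder.tip_of('trigger_tip','wrist')[:1]: print(onz('wrist',p['xy'],.186,c).round(4))
for k in('scene','side'): snap(k,k+'7.png',['tote','pawl_tip'])
A=cv2.imread('pics/w6.png').astype(int);B=cv2.imread('pics/w7.png').astype(int)
print("handle/trigger region diff",[np.abs(A-np.roll(B,(i,j),(0,1)))[90:160,230:350].mean().round(1) for i in(-1,0,1) for j in(-1,0,1)])
E
```

```text
time_s: 19.88
tool_pos: [0.477, -0.2606, 0.1693]
tool_rot: [179.9, -0.0, 0.1]
force: [1.3, -4.9, -1.7]
grip_width: 0.0393
grasp_force: 12.0
time_s: 20.88
tool_pos: [0.4767, -0.2535, 0.1696]
tool_rot: [179.9, -0.0, 0.1]
force: [-0.2, 0.3, 0.4]
grip_width: 0.0784
grasp_force: 0.0
time_s: 21.75
tool_pos: [0.4246, -0.2538, 0.2998]
tool_rot: [179.9, -0.0, -14.0]
force: [-0.2, -0.4, 0.4]
grip_width: 0.0872
grasp_force: 0.0
grip [([301.0, 74.0], 0.71)]
trigger_tip [([274.7, 138.2], 0.77)]
[ 0.4755 -0.2267  0.186 ]
tote [([378.9, 338.2], 0.85), ([308.6, 195.9], 0.81), ([314.1, 154.5], 0.64)]
pawl_tip [([319.1, 207.6], 0.68), ([261.2, 230.1], 0.67), ([362.5, 215.5], 0.61)]
tote [([431.6, 206.1], 0.63), ([355.1, 216.8], 0.61), ([208.9, 339.9], 0.57)]
pawl_tip [([338.7, 224.0], 0.67)]
handle/trigger region diff [np.float64(9.8), np.float64(12.1), np.float64(15.0), np.float64(6.5), np.float64(9.1), np.float64(12.7), np.float64(6.0), np.float64(9.5), np.float64(13.5)]
```

The trigger is back out (bar at y = -0.227). One last offline check of the pawl height, by triangulating its tip from the two wrist views w4 and w5.

```bash
python3 - <<'E'
from h import *; import pickle
c4,c5=[pickle.load(open(f"pics/{f}.png.cal","rb")) for f in("w4","w5")]
v=cv2.cvtColor(cv2.imread("pics/w4.png"),cv2.COLOR_BGR2GRAY).astype(int)
print("w4 centre/side profile",[(y,int(v[y,322:334].mean()),int(v[y,295:308].mean()),int(v[y,350:360].mean())) for y in range(226,264)])
def lane(p): d=p[:2]-np.array([.513,.06]);return (1e3*np.array([.988*d[0]-.153*d[1],.153*d[0]+.988*d[1],p[2]])).round(1)
for n,a,b in(("tip",(328,256.8),(337.3,100.9)),("tip net",(328.1,256.7),(337.3,99.4)),("tote bottom L/R",(302,257.5),(301,105.5))):
    p,e=tri(ray("wrist",a,c4),ray("wrist",b,c5));print(n,lane(p),e[0].round(4))
# roller-top reference, first roller seen around the pawl
w=cv2.cvtColor(cv2.imread("pics/w5.png"),cv2.COLOR_BGR2GRAY).astype(int)
print("w5",[(y,int(w[y,334:341].mean()),int(w[y,300:306].mean())) for y in range(55,112)])
E
```

```text
w4 centre/side profile [(226, 78, 85, 85), (227, 75, 85, 85), (228, 74, 84, 80), (229, 74, 79, 84), (230, 74, 87, 99), (231, 75, 98, 111), (232, 74, 106, 127), (233, 75, 112, 146), (234, 75, 116, 157), (235, 75, 121, 175), (236, 75, 127, 187), (237, 75, 135, 198), (238, 75, 135, 195), (239, 75, 129, 185), (240, 75, 123, 178), (241, 75, 119, 169), (242, 75, 112, 153), (243, 76, 102, 127), (244, 77, 87, 117), (245, 82, 85, 90), (246, 86, 85, 86), (247, 88, 85, 86), (248, 94, 85, 86), (249, 96, 85, 86), (250, 104, 85, 86), (251, 106, 85, 86), (252, 107, 85, 86), (253, 107, 85, 86), (254, 107, 85, 86), (255, 105, 85, 86), (256, 90, 83, 83), (257, 71, 74, 66), (258, 63, 63, 62), (259, 62, 62, 62), (260, 61, 61, 61), (261, 52, 52, 52), (262, 46, 46, 46), (263, 48, 48, 48)]
tip [ -0.4 -52.4  71.9] 0.0
tip net [ -0.3 -51.4  73.8] 0.0001
tote bottom L/R [-28.8 -55.7  66.9] 0.003
w5 [(55, 98, 157), (56, 98, 158), (57, 98, 159), (58, 98, 160), (59, 98, 161), (60, 98, 159), (61, 98, 144), (62, 98, 130), (63, 98, 139), (64, 98, 150), (65, 98, 159), (66, 98, 165), (67, 98, 170), (68, 98, 173), (69, 98, 177), (70, 98, 182), (71, 98, 191), (72, 98, 200), (73, 98, 204), (74, 98, 201), (75, 98, 196), (76, 98, 192), (77, 98, 184), (78, 98, 177), (79, 98, 171), (80, 98, 166), (81, 98, 160), (82, 98, 154), (83, 98, 145), (84, 98, 129), (85, 99, 115), (86, 99, 101), (87, 98, 91), (88, 92, 117), (89, 90, 124), (90, 89, 138), (91, 89, 141), (92, 89, 140), (93, 89, 140), (94, 89, 140), (95, 89, 140), (96, 89, 139), (97, 89, 138), (98, 90, 138), (99, 90, 138), (100, 88, 138), (101, 73, 138), (102, 56, 138), (103, 60, 138), (104, 93, 136), (105, 99, 120), (106, 90, 93), (107, 93, 90), (108, 114, 109), (109, 144, 142), (110, 168, 157), (111, 158, 175)]
```

The tip triangulates 5–7 mm above the tote's bottom edge and 3–4 mm behind it. The pawl is raised, so I hand in the job.

```bash
python3 -c "
from cell import ticket
print(ticket.sign_off())"
```

```text
the job is handed in; nothing more can be done
None
```

I rolled the tote to the end stop, where it held against a 25 N push, with the pawl measured as raised behind it. I then squeezed the scanner trigger to its stop at 12 N, held it for over 1 s and let it spring back out, then handed the job in at about 22 s; sign-off gave no verdict.

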